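# Set up the rack and hold the tweezer probe at its marked gap for the dry zero

## Robot

A 6-joint arm with a two-finger parallel gripper is mounted at the origin on a cart in front of the work surface, level with it; the furniture and walls round the work are solid. World frame = base frame: x ahead of the robot, y to its left, z up, the work surface at z = 0. Lengths are in m, angles in rad, forces in N, time in s.
With the tool pointing down it reaches from about 0.35 to 0.85 m from the base axis. Payload 8.1 kg.
Tool frame: the origin (TCP) lies midway between the tips of the shut fingers; the grasp point (between the pads) lies arm.grip_depth behind it (arm.grip_depth is the distance from the TCP to the grasp point, in m); z points along the fingers, y is the line along which they close (so a half turn about z gives the same grasp; the last joint's range is limited). The gripper opens to 85 mm and grips with 20 to 120 N. Pads are 22 mm wide; open, the fingers measure 114 mm over their backs; the gripper's body (76 mm by 85 mm) begins 54 mm behind the grasp point. The pads swing forward as they close: fully open they stand 13 mm farther back than shut.
Start: joints at [-1.242, 0.13, 1.488, -0, 1.523, -0.085], TCP at [0.241, -0.549, 0.231] pointing down, gripper open.
Joint ranges: [-2.96, 2.96], [-0.89, 2.26], [0.02, 2.5], [-1.34, 4.48], [0, 2.73], [-2.66, 2.66]. Speed limits (rad/s): [2.39, 2.39, 2.79, 3.14, 3.14, 3.14].

## Interface

Orientations are given as a unit quaternion [x, y, z, w].
In Python, from workcell import arm gives the robot as it stands.
- The arm moves only by the shell command python3 steer.py 'ROWS' [FORCE]. ROWS is a JSON list of rows, 1 to 10 of them, each of 7 numbers: the finger opening in m, then dx, dy, dz in m, then a rotation vector rx, ry, rz in rad; each row shifts and turns the commanded pose from where the row before left it, along the tool's axes as they then stand; what a row does not reach is not made up. A row lasts 1/8 s, in which the tool goes at most 0.0625 m and 0.188 rad, less where a joint would pass 70% of its speed; a pose out of reach is approached as far as the arm can. The fingers move at their own pace and stop on an object; FORCE is the grip in N (left out, the last holds). Time passes only in rows, so rows that do not move let the fingers close. It prints the time, the measured TCP pose, the force, the opening and the grip force at its end. Input that does not fit is refused with a message, and nothing moves.
- arm.get_state(): the state, without advancing time (a new reading comes with each control period).
- arm.snapshot(name): name is "scene" or "side" or "wrist"; returns a dict with "img" (400x640x3 uint8, blue, green, red), "camera_matrix" (3x3 intrinsics, pixels), "R" (3x3) and "t" (3): a world point X has camera coordinates R X + t. Camera axes: x right, y down, z forward; pixel columns grow to the right and rows downward; lengths in m; the calibration is good to about 2 mm. A picture is of the moment at which its call begins. There is no depth.
- arm.close_job(): hands the job in; it is judged then, once.
The state is a dict: "t": time; "joint_positions": joint angles; "qvel": joint speeds; "joint_efforts": joint torques, N m; "eef_pos": TCP position; "orientation": TCP orientation; "force": force on the tool from outside, world axes, zero at the start; "torque": the same for the moment, N m; "width": finger opening in m; "finger_force": force on a finger pad.
Only numpy, scipy, OpenCV 4.12 (cv2) and the standard library are available. Lean on these libraries where they do the work, as an engineer would, in place of code of your own. Each camera call takes 0.05 s, during which the arm holds its last target. There are 200 camera calls.

## Task

Set up the conductivity calibration: stand the loose amber bottle and the empty white cup upright in the two empty cells of the rack, one to a cell, and let go of them. Then take the sprung tweezer probe off its rest by its thumb pads, squeeze it to its marked plate gap of 20 mm (its two plates must never meet) and, keeping it level, lower the plates into the cup so that they hang inside it touching neither wall nor bottom. Finish while still holding the probe there, steady at the mark, for the dry zero reading; the two amber bottles already in the rack and the hand meter stay where they are.

Things in the scene. Friction and masses are not known exactly. Their poses are not given: they have to be found in the camera images.
- rack: the rack: an aluminium rail fixed to the bench, 84 x 300 mm, 6 mm thick, with 22 mm high end plates, carrying four equal square cells in one row along its y axis, 71 mm apart; amber bottles stand in two of them, and which two differs from start to start. Origin: centre of its underside, on the bench; z up
- cell_1: one of the two EMPTY cells: grey, open at the top, 70 x 70 mm outside, 64 x 64 mm inside, 30 mm high, floor 3 mm thick. Origin: centre of its underside, 6 mm above the bench, so its inner floor is 9 mm and its rim 36 mm above the bench. z up, y along the row, x along the other walls
- cell_2: the other EMPTY cell of the rack, same shape and axes as cell_1
- standard_1: the loose amber glass bottle, on the bench in front of the rack: 44 mm across, 76 mm high (body up to 60 mm, cap 36 mm across above), about 70 g. Origin: centre of its underside, z up. To go into an empty cell
- standard_2: the same kind of amber bottle, already in a cell of the rack; leave it there. Origin: centre of its underside
- standard_3: the same kind of amber bottle, already in another cell of the rack; leave it there. Origin: centre of its underside
- cup: the empty white measuring cup, on the bench in front of the rack: round, open at the top, 56 mm across, 75 mm high, wall 2.5 mm (51 mm inside), bottom 4 mm thick, about 60 g. Origin: centre of its underside, z up. To go into an empty cell
- probe: the sprung tweezer probe, 75 g, lying level in its rest at the right: grey head (52 x 36 x 18 mm, plus a short stub) at its -x end, two steel legs along +x, one on the +y, one on the -y side. Origin: midway between the two black ribbed thumb pads, at mid-height of the legs, 90 mm above the bench in the rest; z up. Pads 30 mm long in x, 12 mm high. Its balance point is 10 to 25 mm behind the origin
- leg_left (a joint): hinge of the probe's +y leg in the head, 95 mm behind the origin, in rad: 0 at rest (sprung open), 0.075 at the mark, where both legs are parallel, 0.128 at the stop. Pad outer faces: 44 mm apart at rest, 30 mm at the mark. Plate gap = 20 + 1.63 x (pad distance - 30) mm, 43 mm at rest
- leg_right (a joint): hinge of the -y leg, same values; both legs close alike when the pads are squeezed. The pads take 3 N at first, 8 N at the mark, about 11 N at the stop (plates 3.5 mm apart): set it by finger opening, not by force. On the cross scale over the legs the longest, thickest line is the mark: it meets the outer side of this leg at the 20 mm gap
- plate_left (a point): centre of the inner face of the electrode plate (14 x 18 mm, upright) at the turned-down end of the +y leg: 60 mm ahead of the probe's origin in x, 50 mm below it; lower edge 59 mm below it. The plate gap is the distance from here to plate_right. The turned-down ends are 29 mm wide over all at the mark, 52 mm at rest
- plate_right (a point): centre of the inner face of the electrode plate at the turned-down end of the -y leg, otherwise as plate_left
- probe_rest: white rest fixed to the bench, base 200 x 74 x 8 mm. Post at x = -105 mm with a U cradle round the probe's head (cheek tops 93 mm above the bench); post at x = +38 mm with a crossbar (10 mm in x, 66 mm in y, top 85 mm) under the legs; nothing beside the thumb pads. The probe lifts straight up. Origin: on the bench under the probe's origin, same axes
- meter: white hand-held meter with blue keys lying on its back at the right behind the rest, 155 x 68 x 28 mm; leave it. Origin: centre of its underside

How it is judged:
By the outcome, as a careful person would: the job done as asked, in the order asked, and still so for the second after the job is handed in, while the arm keeps its last pose, push and grip.
It also fails if it takes over 61 s, if anything falls off the work surface, if the arm or the gripper's body presses on something with over 40 N, if the wrist force passes 120 N, or if a joint passes its speed limit or range.

## Working session

There is one attempt and no reset: what is moved stays moved. The work goes in short steps, Python scripts to look and compute and a shell command to move; the robot and the scene stay as the last step left them, time stands still between calls to the robot, and variables do not carry over. Pictures are saved under pics/ and viewed, at most 10 in all, crops included, and the job is handed in when it is done.

```bash
ls; mkdir -p pics; python3 - <<'E'
from workcell import arm
import cv2,numpy as np
for n in("scene","side"):
    s=arm.snapshot(n); cv2.imwrite(f"pics/{n}0.png",s["img"]); np.savez(f"pics/{n}0.npz",K=s["camera_matrix"],R=s["R"],t=s["t"])
    print(n,np.array(s["camera_matrix"])[0,0],-np.array(s["R"]).T@s["t"],np.array(s["R"])[2])
print(arm.get_state(),arm.grip_depth)
E
```

```text
pics
steer.py
workcell.py
scene 515.9065628483337 [-0.60213246 -0.7177834   0.79642449] [ 0.75516118  0.45552632 -0.47140998]
side 396.3941845683064 [0.17661731 0.67187191 0.76494225] [ 0.32763545 -0.67594659 -0.66011455]
{'t': 0.1, 'joint_positions': array([-1.24241520e+00,  1.31065326e-01,  1.48919996e+00, -7.04266040e-07,
        1.52298729e+00, -8.53999739e-02]), 'qvel': array([ 0.00041323, -0.00217357, -0.00287392, -0.00079203, -0.00127193,
        0.00025507]), 'joint_efforts': array([ 2.15742439e-03, -5.70954001e+01, -5.01940835e+01, -1.08471472e-04,
        8.21398658e-03,  6.24786503e-05]), 'eef_pos': array([ 0.24110277, -0.54887995,  0.23034521]), 'orientation': array([ 9.78674040e-01,  2.05417706e-01, -1.00933865e-04, -8.23802154e-04]), 'force': array([ 0.2026571 , -0.31263315,  0.25705387]), 'torque': array([-0.00575822,  0.02312155,  0.02124334]), 'finger_force': 0.0, 'width': 0.0853364144603452} 0.0187
```

View pics/scene0.png

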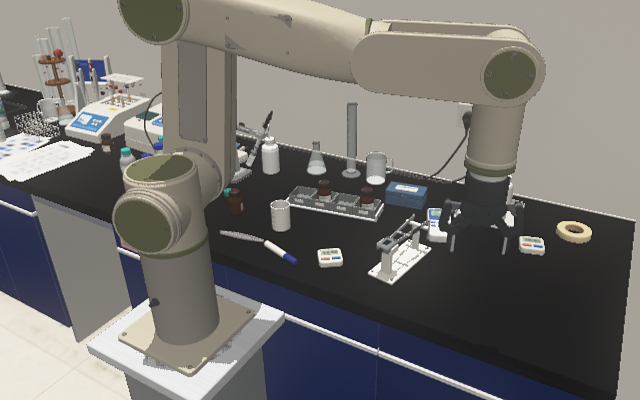

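View pics/side0.png

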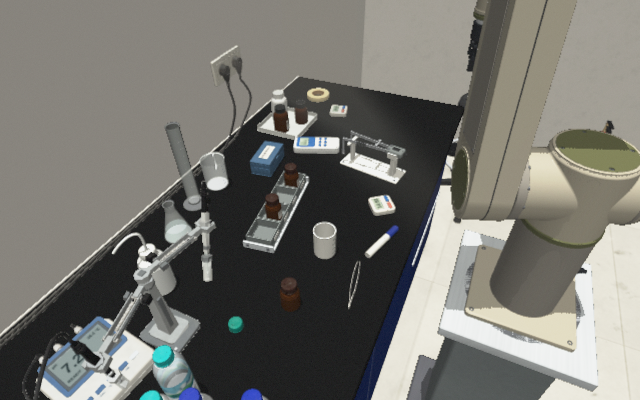

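The scene view shows the cup (280,215), bottle (235,200), rack (335,200) and rest (400,258). The side view shows the cup (324,240), bottle (290,295), rack (278,210) and rest (373,155). I'll enlarge both.

```bash
python3 - <<'E'
import cv2,numpy as np
a=cv2.imread("pics/scene0.png")[170:290,220:440];b=cv2.imread("pics/side0.png")[120:320,230:420]
a=cv2.resize(a,None,fx=3.6,fy=3.6,interpolation=cv2.INTER_CUBIC);b=cv2.resize(b,None,fx=3,fy=3,interpolation=cv2.INTER_CUBIC)
cv2.imwrite("pics/a.png",a);cv2.imwrite("pics/b.png",b)
E
```

```text
(no output)
```

View pics/a.png

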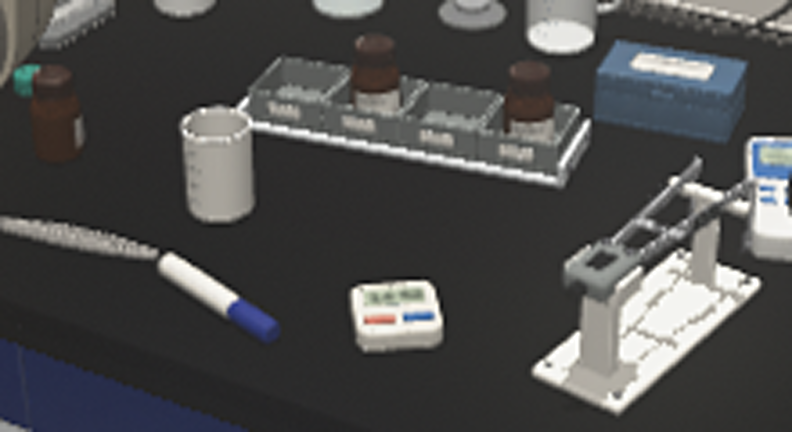

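View pics/b.png

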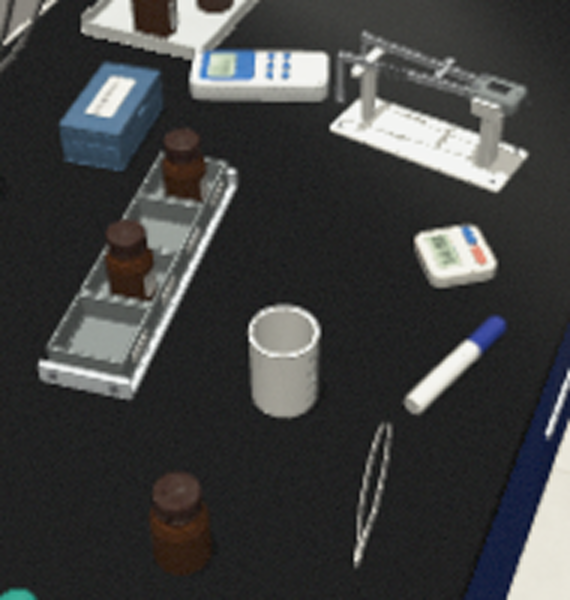

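Cells 2 and 4 from the left (+y) hold bottles, and 1 and 3 are empty. Next I triangulate with the pixels read off the crops.

```bash
cat > h.py <<'E'
import numpy as np
from scipy.optimize import least_squares
def cam(n):
    d=np.load(f"pics/{n}.npz"); return d["K"],d["R"],d["t"]
def proj(c,X):
    K,R,t=c; p=(np.atleast_2d(X)@R.T+t)@K.T; return p[:,:2]/p[:,2:]
def plane(c,uv,z):
    K,R,t=c; o=-R.T@t; d=R.T@np.linalg.solve(K,[*uv,1.]); return o+d*(z-o[2])/d[2]
A=lambda u,v:np.array([220+(u+.5)/3.6-.5,170+(v+.5)/3.6-.5])
B=lambda u,v:np.array([230+(u+.5)/3-.5,120+(v+.5)/3-.5])
E
python3 - <<'E'
from h import *
np.set_printoptions(precision=4,suppress=True)
a,b=cam("scene0"),cam("side0")
for n,z,p,q in [("cup rim",.075,(217,125),(284,331)),("bottle top",.076,(54,75),(178,487)),
  ("std2 top",.085,(375,43),(126,230)),("std3 top",.085,(530,70),(182,138)),
  ("plate -y",.022,(590,122),None),("rack front -y bot",0,(563,184),None),("rack front +y bot",0,(240,118),(131,397)),
  ("back +y plate top",.022,None,(42,366)),("front +y plate top",.022,None,(133,385)),("front -y plate top",.022,(568,170),(236,174)),
  ("cell1 rim mid? front+y",.036,(247,97),(137,358)),("cell1 rim back+y",.036,(278,60),(52,345)),("cell4 rim front -y",.036,(563,150),(217,168)),("cell1 floor c",.009,(300,100),(97,335)),
  ("rest corner head front",.008,(533,370),(527,155)),("rest corner head +",.008,(618,408),(497,185)),("rest far a",.008,(760,284),(333,128)),("rest far b",.008,(680,250),(365,93)),
  ("head hole",.1,(603,260),(500,89)),("electrode tip",0.03,None,((207-230)*3,(278-120)*3))]:
    print(n,*( "-" if u is None else plane(c,f(*u),z)[:2] for c,f,u in ((a,A,p),(b,B,q))))
E
```

```text
cup rim [0.4607 0.0644] [0.4578 0.0655]
bottle top [0.4648 0.2354] [0.4631 0.2365]
std2 top [0.6334 0.0176] [0.6304 0.0183]
std3 top [ 0.6518 -0.1219] [ 0.6485 -0.1202]
plate -y [ 0.6995 -0.1578] -
rack front -y bot [ 0.6272 -0.167 ] -
rack front +y bot [0.592  0.1351] [0.5751 0.1225]
back +y plate top - [0.6498 0.1389]
front +y plate top - [0.5686 0.1262]
front -y plate top [ 0.6157 -0.1762] [ 0.6137 -0.1616]
cell1 rim mid? front+y [0.5728 0.1127] [0.573  0.1091]
cell1 rim back+y [0.6461 0.128 ] [0.6463 0.1252]
cell4 rim front -y [ 0.6214 -0.1684] [ 0.6271 -0.147 ]
cell1 floor c [0.6329 0.097 ] [0.6338 0.0785]
rest corner head front [ 0.3712 -0.2642] [ 0.3585 -0.3261]
rest corner head + [ 0.3606 -0.3341] [ 0.3726 -0.2659]
rest far a [ 0.5528 -0.3657] [ 0.5612 -0.2902]
rest far b [ 0.5677 -0.2952] [ 0.5537 -0.3651]
head hole [ 0.3939 -0.3035] [ 0.3892 -0.2974]
electrode tip - [0.6615 0.2741]
```

```bash
cat > go.py <<'E'
import sys
from h import *
from scipy.spatial.transform import Rotation as Ro
from workcell import arm
# go.py x y z tool_y_angle -> remaining shift in tool axes now, and rz
x,y,z,ang=map(float,sys.argv[1:5])
s=arm.get_state();R=Ro.from_quat(s["orientation"]).as_matrix()
T=np.c_[[-np.sin(ang),np.cos(ang),0],[np.cos(ang),np.sin(ang),0],[0,0,-1]]
if abs(np.linalg.det(T)-1)>.1: T[:,0]*=-1
print("t",round(s["t"],2),"shift",np.round(R.T@(np.array([x,y,z])-s["eef_pos"]),4),"rot",np.round(Ro.from_matrix(R.T@T).as_rotvec(),3),"width",round(s["width"],4),"ff",round(s["finger_force"],1),"F",np.round(s["force"],1))
E
python3 steer.py '[[0.085, 0.06, 0, 0, 0, 0, -0.1], [0.085, 0.06, 0, 0, 0, 0, -0.1], [0.085, 0.06, -0.005, 0, 0, 0, -0.1], [0.085, 0.06, -0.005, 0, 0, 0, -0.1], [0.085, 0.06, -0.005, 0, 0, 0, -0.1], [0.085, 0.06, -0.005, 0, 0, 0, -0.1], [0.085, 0.06, -0.005, 0, 0, 0, -0.1], [0.085, 0.06, -0.005, 0, 0, 0, -0.1], [0.085, 0.06, -0.005, 0, 0, 0, -0.1], [0.085, 0.06, -0.005, 0, 0, 0, -0.1]]'; python3 go.py .464 .236 .2 .15
```

```text
t: 1.35
eef_pos: [0.5833, -0.0875, 0.2307]
orientation: [0.759, 0.651, -0.0, -0.0]
force: [0.3, 0.2, -0.0]
width: 0.0852
finger_force: 0.0
t 1.35 shift [ 0.3014 -0.1674  0.0308] rot [-0.001 -0.    -0.304] width 0.0852 ff 0.0 F [ 0.3  0.2 -0. ]
```

```bash
cat > snap.py <<'E'
import sys,cv2,numpy as np
from workcell import arm
c,n=sys.argv[1:3]; s=arm.snapshot(c); cv2.imwrite(f"pics/{n}.png",s["img"]); np.savez(f"pics/{n}.npz",K=s["camera_matrix"],R=s["R"],t=s["t"])
E
python3 snap.py wrist w1
```

```text
(no output)
```

View pics/w1.png

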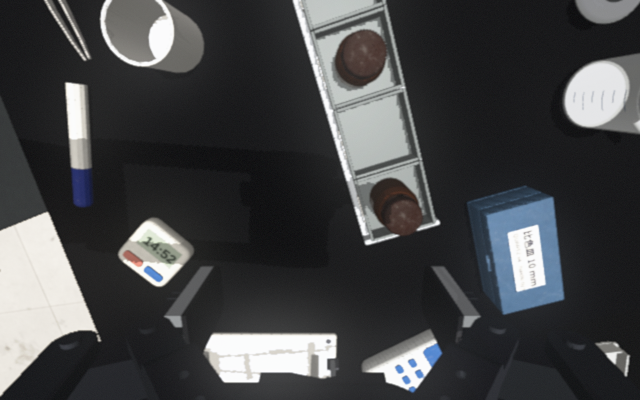

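The wrist view shows the rack from above: divider 1/2 runs (313,38)-(386,8), 2/3 (333,107)-(407,85), 3/4 (352,180)-(423,158), and the end plate is at (366,244)-(438,222). The third cell is empty.

```bash
python3 - <<'E'
from h import *
np.set_printoptions(precision=4,suppress=True)
c=cam("w1")
P=[((313,37),-35,71),((386,8),35,71),((333,107),-35,0),((407,86),35,0),((353,180),-35,-71),((423,159),35,-71)]
W=np.array([plane(c,u,.036)[:2] for u,_,_ in P]); L=np.array([p[1:] for p in P])/1000
print(W)
f=lambda q:((L@np.array([[np.cos(q[2]),np.sin(q[2])],[-np.sin(q[2]),np.cos(q[2])]])+q[:2]-W)).ravel()
r=least_squares(f,[.63,-.02,.13]);q=r.x;print(q,r.fun)
for k in(1.5,.5,-.5,-1.5):print("cell",q[:2]+.071*k*np.array([-np.sin(q[2]),np.cos(q[2])]))
print("endplate",[plane(c,u,.022)[:2] for u in((366,244),(438,222))])
# refined edge model projected into the scene/side for check
for n,F in(("scene0",lambda p:((p-[220,170]+.5)*3.6-.5)),("side0",lambda p:((p-[230,120]+.5)*3-.5))):
    g=np.array([[-35,141],[35,141],[-35,-141],[35,-141]])/1000
    X=g@np.array([[np.cos(q[2]),np.sin(q[2])],[-np.sin(q[2]),np.cos(q[2])]])+q[:2]
    print(n,F(proj(cam(n),np.c_[X,[.036]*4])))
E
```

```text
[[ 0.595   0.0421]
 [ 0.6616  0.055 ]
 [ 0.6041 -0.02  ]
 [ 0.6745 -0.0119]
 [ 0.6138 -0.0926]
 [ 0.6846 -0.0822]]
[ 0.639  -0.0183  0.1519] [-0.0014  0.0045  0.0012  0.0022  0.0003 -0.0036 -0.001  -0.001   0.0013
 -0.0011 -0.0003 -0.001 ]
cell [0.6228 0.087 ]
cell [0.6336 0.0168]
cell [ 0.6443 -0.0534]
cell [ 0.6551 -0.1235]
endplate [array([ 0.6197, -0.1699]), array([ 0.6998, -0.1561])]
scene0 [[250.4944  91.4267]
 [283.0878  57.711 ]
 [559.2007 146.1633]
 [582.6859 108.4873]]
side0 [[122.5446 359.8639]
 [ 45.2936 343.9138]
 [225.361  159.3084]
 [159.7324 148.6051]]
```

```bash
python3 steer.py '[[0.085, 0.05, -0.028, 0.005, 0, 0, -0.06], [0.085, 0.05, -0.025, 0.005, 0, 0, -0.06], [0.085, 0.05, -0.022, 0.005, 0, 0, -0.06], [0.085, 0.05, -0.02, 0.005, 0, 0, -0.06], [0.085, 0.05, -0.015, 0.005, 0, 0, -0.06], [0.085, 0.045, -0.01, 0.005, 0, 0, 0]]'; python3 go.py .464 .236 .12 .15; python3 snap.py wrist w2
```

```text
t: 2.15
eef_pos: [0.4654, 0.2098, 0.2008]
orientation: [0.654, 0.756, -0.0, -0.0]
force: [1.5, 0.1, -0.4]
width: 0.0852
finger_force: 0.0
t 2.15 shift [0.0261 0.0024 0.0808] rot [-0.    -0.    -0.006] width 0.0852 ff 0.0 F [ 1.5  0.1 -0.4]
```

View pics/w2.png

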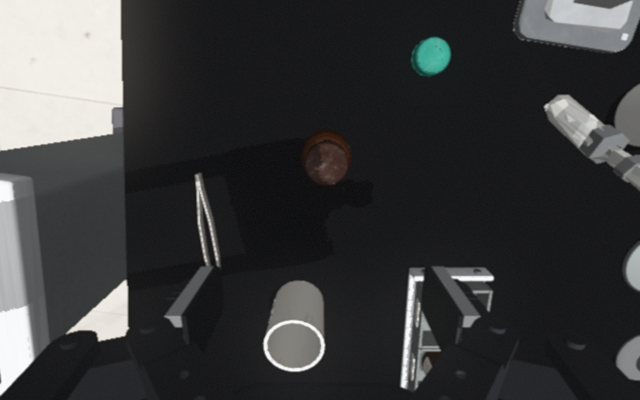

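The bottle cap is at (327,165), the cup rim centre at (294,345) and the electrode tip at (557,103), well clear of the rack.

```bash
python3 - <<'E'
from h import *
np.set_printoptions(precision=4,suppress=True)
c=cam("w2");q=np.array([.639,-.0183,.1519])
print("bottle",plane(c,(327,165),.076),"cup",plane(c,(294,345),.075),"elec",plane(c,(557,103),.05),plane(c,(557,103),.15))
print("plate+y top",plane(c,(412,270),.022),plane(c,(491,270),.022))
for g in([-.042,.15],[.042,.15]):
    print(np.array(g)@np.array([[np.cos(q[2]),np.sin(q[2])],[-np.sin(q[2]),np.cos(q[2])]])+q[:2])
E
```

```text
bottle [0.4655 0.2373 0.076 ] cup [0.4602 0.0653 0.075 ] elec [0.6449 0.3104 0.05  ] [0.5801 0.3013 0.15  ]
plate+y top [0.5711 0.132  0.022 ] [0.6522 0.1438 0.022 ]
[0.5748 0.1236]
[0.6578 0.1363]
```

```bash
python3 steer.py '[[0.085, 0.027, 0.002, 0.05, 0, 0, 0], [0.085, 0, 0, 0.06, 0, 0, 0], [0.085, 0, 0, 0.04, 0, 0, 0], [0.085, 0, 0, 0.02, 0, 0, 0], [0.04, 0, 0, 0, 0, 0, 0], [0.03, 0, 0, 0, 0, 0, 0], [0.03, 0, 0, 0, 0, 0, 0], [0.03, 0, 0, 0, 0, 0, 0], [0.03, 0, 0, 0, 0, 0, 0]]' 30; python3 go.py .465 .237 .03 .155
```

```text
t: 3.32
eef_pos: [0.466, 0.2358, 0.0331]
orientation: [0.655, 0.756, 0.001, 0.001]
force: [-1.6, -2.0, 6.8]
width: 0.0413
finger_force: 30.8
t 3.33 shift [ 0.0013 -0.0008  0.0031] rot [ 0.003 -0.    -0.012] width 0.0413 ff 30.8 F [-1.6 -2.   6.8]
```

```bash
python3 steer.py '[[0.03, 0, 0, -0.06, 0, 0, 0], [0.03, -0.03, 0.01, -0.055, 0, 0, 0], [0.03, -0.05, 0.02, 0, 0, 0, 0], [0.03, -0.05, 0.02, 0, 0, 0, 0], [0.03, -0.05, 0.02, 0, 0, 0, 0], [0.03, -0.05, 0.02, 0, 0, 0, 0], [0.03, -0.05, 0.02, 0, 0, 0, 0], [0.03, -0.03, 0.01, 0, 0, 0, 0], [0.03, 0, 0, 0, 0, 0, 0]]'; python3 go.py .644 -.0534 .15 .155; python3 snap.py wrist w3
```

```text
t: 4.45
eef_pos: [0.6282, -0.0563, 0.1457]
orientation: [0.656, 0.755, 0.0, 0.0]
force: [-0.4, 0.5, -0.6]
width: 0.0415
finger_force: 31.2
t 4.45 shift [ 0.0007  0.0161 -0.0043] rot [ 0.001  0.001 -0.015] width 0.0415 ff 31.2 F [-0.4  0.5 -0.6]
```

View pics/w3.png

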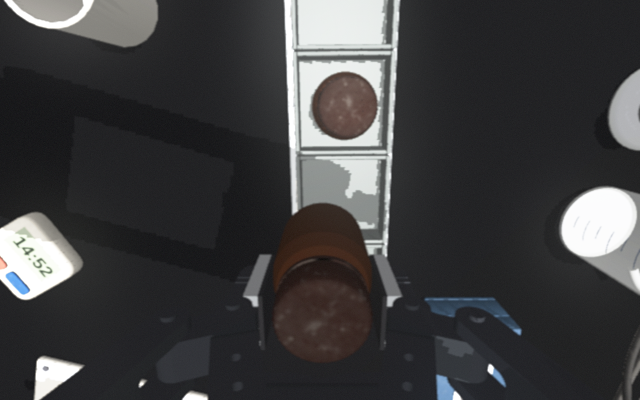

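Bottle firmly held. From above, divider 1/2 is at v≈49, 2/3 at v≈152 and 3/4 at v≈244; the rack walls are at u 293-391 at v=152.

```bash
python3 - <<'E'
from h import *
np.set_printoptions(precision=4,suppress=True)
c=cam("w3")
P=[((291,49),-35,71),((397,49),35,71),((295,152),-35,0),((391,152),35,0),((384,244),35,-71)]
W=np.array([plane(c,u,.036)[:2] for u,_,_ in P]); L=np.array([p[1:] for p in P])/1000
print(W)
f=lambda q:((L@np.array([[np.cos(q[2]),np.sin(q[2])],[-np.sin(q[2]),np.cos(q[2])]])+q[:2]-W)).ravel()
r=least_squares(f,[.63,-.02,.13]);q=r.x;print(q,r.fun)
for k in(1.5,.5,-.5,-1.5):print("cell",q[:2]+.071*k*np.array([-np.sin(q[2]),np.cos(q[2])]))
E
```

```text
[[ 0.5925  0.0483]
 [ 0.6631  0.0583]
 [ 0.6033 -0.02  ]
 [ 0.6728 -0.0102]
 [ 0.6818 -0.0825]]
[ 0.6377 -0.0162  0.1377] [ 0.0008  0.001  -0.0005  0.0006 -0.0002 -0.001  -0.0005 -0.0013  0.0003
  0.0007]
cell [0.6231 0.0892]
cell [0.6328 0.0189]
cell [ 0.6426 -0.0514]
cell [ 0.6523 -0.1217]
```

```bash
python3 steer.py '[[0.03, 0.002, 0.015, 0.02, 0, 0, 0], [0.03, 0, 0, 0.04, 0, 0, 0], [0.03, 0, 0, 0.025, 0, 0, 0], [0.03, 0, 0, 0.01, 0, 0, 0], [0.03, 0, 0, 0.007, 0, 0, 0], [0.03, 0, 0, 0, 0, 0, 0]]'; python3 go.py .643 -.052 .042 .145
```

```text
t: 5.25
eef_pos: [0.6424, -0.0495, 0.0442]
orientation: [0.655, 0.756, 0.0, 0.0]
force: [0.1, 0.5, 0.2]
width: 0.0412
finger_force: 31.2
t 5.25 shift [-0.0026  0.0003  0.0022] rot [ 0.001  0.    -0.002] width 0.0412 ff 31.2 F [0.1 0.5 0.2]
```

```bash
python3 steer.py '[[0.03, -0.002, 0, 0.001, 0, 0, 0], [0.03, 0, 0, 0.001, 0, 0, 0], [0.03, 0, 0, 0, 0, 0, 0]]'; python3 steer.py '[[0.075, 0, 0, 0, 0, 0, 0], [0.08, 0, 0, 0, 0, 0, 0], [0.08, 0, 0, 0, 0, 0, 0], [0.08, 0, 0, -0.02, 0, 0, 0], [0.08, 0, 0, -0.04, 0, 0, 0], [0.08, 0, 0, -0.06, 0, 0, 0], [0.08, 0, -0.01, -0.04, 0, 0, 0]]'; python3 go.py .46 .0653 .2 .145;python3 snap.py wrist w4
```

```text
t: 5.62
eef_pos: [0.6429, -0.0521, 0.0422]
orientation: [0.655, 0.756, 0.0, 0.001]
force: [0.4, -1.2, 0.7]
width: 0.0416
finger_force: 31.3
t: 6.5
eef_pos: [0.6338, -0.0533, 0.2069]
orientation: [0.655, 0.756, 0.001, 0.002]
force: [0.7, -0.9, 0.7]
width: 0.0802
finger_force: 0.0
t 6.5 shift [ 0.1422 -0.1551  0.0058] rot [ 0.005  0.002 -0.002] width 0.0802 ff 0.0 F [ 0.7 -0.9  0.7]
```

View pics/w4.png

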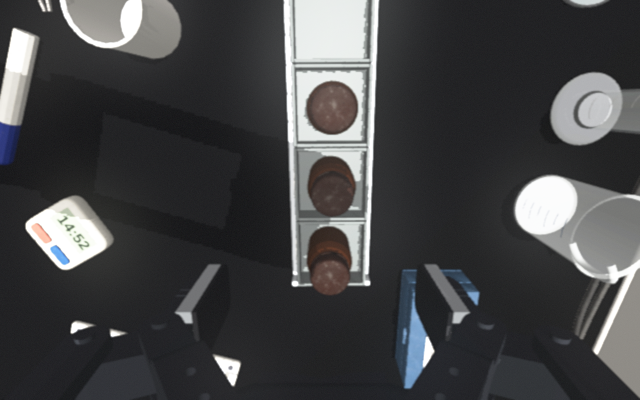

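Bottle upright in cell 3 (332,190). Next, the cup.

```bash
python3 steer.py '[[0.085, 0.035, -0.039, 0, 0, 0, 0], [0.085, 0.036, -0.039, 0, 0, 0, 0], [0.085, 0.036, -0.039, 0, 0, 0, 0], [0.085, 0.035, -0.038, 0, 0, 0, 0], [0.085, 0, 0, 0.05, 0, 0, 0]]'; python3 go.py .46 .0655 .033 .145;python3 - <<'E'
from workcell import arm
import cv2,numpy as np
from h import *
s=arm.snapshot("wrist");cv2.imwrite("pics/w5.png",s["img"]);np.savez("pics/w5.npz",K=s["camera_matrix"],R=s["R"],t=s["t"])
E
```

```text
t: 7.18
eef_pos: [0.461, 0.0672, 0.1574]
orientation: [0.654, 0.757, 0.004, 0.004]
force: [0.2, 0.3, -0.8]
width: 0.0847
finger_force: 0.0
t 7.17 shift [-0.0014 -0.0028  0.1244] rot [0.012 0.001 0.001] width 0.0847 ff 0.0 F [ 0.2  0.3 -0.8]
```

```bash
python3 steer.py '[[0.085, 0, 0, 0.05, 0, 0, 0], [0.085, 0, 0, 0.045, 0, 0, 0], [0.085, 0, 0, 0.02, 0, 0, 0], [0.085, 0, 0, 0, 0, 0, 0], [0.05, 0, 0, 0, 0, 0, 0], [0.045, 0, 0, 0, 0, 0, 0], [0.045, 0, 0, 0, 0, 0, 0], [0.045, 0, 0, 0, 0, 0, 0], [0.045, 0, 0, 0, 0, 0, 0]]' 25; python3 go.py .46 .0655 .033 .145
```

```text
t: 8.35
eef_pos: [0.4603, 0.0653, 0.0386]
orientation: [0.655, 0.756, 0.001, 0.001]
force: [-2.0, -0.5, 5.3]
width: 0.0562
finger_force: 25.8
t 8.35 shift [ 0.0003 -0.0003  0.0056] rot [ 0.003  0.    -0.002] width 0.0562 ff 25.8 F [-2.  -0.5  5.3]
```

```bash
python3 steer.py '[[0.045, 0, 0, -0.03, 0, 0, 0], [0.045, 0, 0.01, -0.05, 0, 0, 0], [0.045, 0, 0.04, 0, 0, 0, 0], [0.045, 0, 0.05, 0, 0, 0, 0], [0.045, 0, 0.045, 0, 0, 0, 0], [0.045, 0, 0.02, 0, 0, 0, 0], [0.045, 0, 0, 0, 0, 0, 0], [0.045, 0, 0, 0, 0, 0, 0]]'; python3 go.py .623 .089 .0476 .145; python3 snap.py wrist w6; python3 snap.py side s6; python3 snap.py scene c6; python3 -c "
import cv2
a=cv2.imread('pics/w6.png');b=cv2.imread('pics/s6.png')[130:280,220:340];c=cv2.imread('pics/c6.png')[130:240,240:400]
import numpy as np
o=np.zeros((600,800,3),np.uint8);o[:300,:480]=cv2.resize(a,(480,300));o[:,480:]=0
o[300:600,480:720]=cv2.resize(b,(240,300));o[300:600,:436]=cv2.resize(c,(436,300))
cv2.imwrite('pics/m6.png',o)"
```

```text
t: 9.35
eef_pos: [0.6215, 0.0887, 0.1168]
orientation: [0.655, 0.756, -0.0, -0.0]
force: [-0.6, -0.0, -1.4]
width: 0.0562
finger_force: 27.2
t 9.35 shift [0.     0.0016 0.0692] rot [-0.    -0.    -0.002] width 0.0562 ff 27.2 F [-0.6 -0.  -1.4]
```

View pics/m6.png

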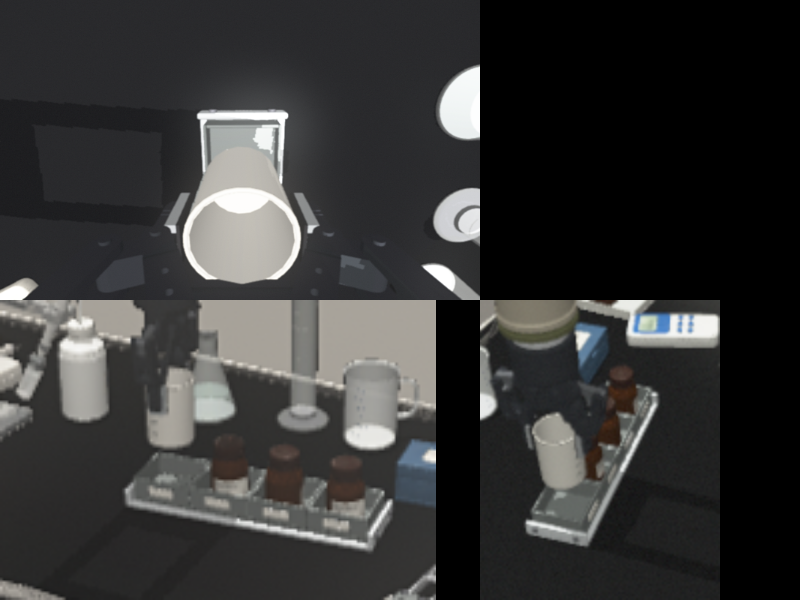

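```bash
python3 - <<'E'
from h import *
np.set_printoptions(precision=1,suppress=True)
import cv2
c=cam("w6");th=.142;cc=np.array([.623,.089])
M=np.array([[np.cos(th),np.sin(th)],[-np.sin(th),np.cos(th)]])
im=cv2.resize(cv2.imread("pics/w6.png")[130:250,240:410],None,fx=4,fy=4,interpolation=cv2.INTER_CUBIC)
for g,z in [((-.035,.035),.036),((.035,.035),.036),((-.032,.032),.036),((.032,.032),.036),((-.032,.032),.009),((.032,.032),.009),((-.035,0.),.036),((.035,0.),.036),((-.042,.0445),.022),((.042,.0445),.022)]:
    p=proj(c,[*(np.array(g)@M+cc),z])[0]; print(g,z,p)
    cv2.circle(im,tuple(int(v) for v in (p-[240,130])*4),3,(0,0,255) if z>.03 else (0,255,0),-1)
cv2.imwrite("pics/w6c.png",im)
E
```

```text
(-0.035, 0.035) 0.036 [270.8 164.9]
(0.035, 0.035) 0.036 [377.6 165.1]
(-0.032, 0.032) 0.036 [275.5 169.5]
(0.032, 0.032) 0.036 [372.8 169.6]
(-0.032, 0.032) 0.009 [280.3 162.5]
(0.032, 0.032) 0.009 [367.6 162.6]
(-0.035, 0.0) 0.036 [272.9 215.6]
(0.035, 0.0) 0.036 [375.1 215.8]
(-0.042, 0.0445) 0.022 [262.9 147.6]
(0.042, 0.0445) 0.022 [385.3 147.8]
```

View pics/w6c.png

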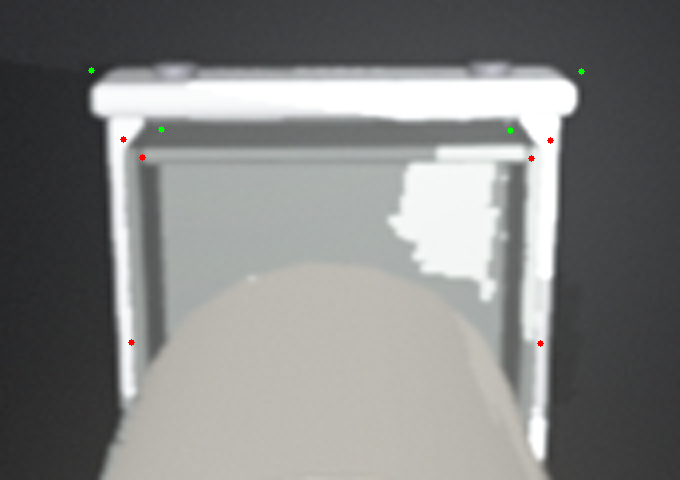

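```bash
python3 steer.py '[[0.045, -0.001, 0.001, 0.02, 0, 0, 0], [0.045, 0, 0, 0.02, 0, 0, 0], [0.045, 0, 0, 0.01, 0, 0, 0], [0.045, 0, 0, 0.008, 0, 0, 0], [0.045, 0, 0, 0.005, 0, 0, 0], [0.045, 0, 0, 0, 0, 0, 0]]'; python3 go.py .6225 .088 .0476 .145
```

```text
t: 10.25
eef_pos: [0.6232, 0.088, 0.0533]
orientation: [0.655, 0.756, -0.0, -0.0]
force: [0.0, -0.4, -0.2]
width: 0.056
finger_force: 27.2
t 10.25 shift [ 0.0001 -0.0007  0.0057] rot [-0.    -0.    -0.002] width 0.056 ff 27.2 F [ 0.  -0.4 -0.2]
```

Inside the cell without contact (base at about 15 mm, below the 36 mm rim). I lower to the floor and release.

```bash
python3 steer.py '[[0.045, 0, 0, 0.004, 0, 0, 0], [0.045, 0, 0, 0.002, 0, 0, 0], [0.045, 0, 0, 0, 0, 0, 0]]'; python3 steer.py '[[0.075, 0, 0, 0, 0, 0, 0], [0.085, 0, 0, 0, 0, 0, 0], [0.085, 0, 0, 0, 0, 0, 0], [0.085, 0, 0, -0.02, 0, 0, 0], [0.085, 0, 0, -0.04, 0, 0, 0], [0.085, 0, 0, -0.06, 0, 0, 0], [0.085, 0, -0.05, -0.03, 0, 0, 0], [0.085, -0.02, -0.06, 0, 0, 0, 0.1], [0.085, 0, 0, 0, 0, 0, 0]]'; python3 go.py .4623 -.3133 .2 -1.73; python3 snap.py wrist w7;python3 snap.py scene c7; python3 snap.py side s7; python3 - <<'E'
import cv2,numpy as np
o=np.zeros((600,800,3),np.uint8)
b=cv2.imread('pics/s7.png');c=cv2.imread('pics/c7.png');w=cv2.imread('pics/w7.png')
o[:250,:400]=cv2.resize(w,(400,250));o[:250,400:800]=cv2.resize(c[160:285,240:440],(400,250))
o[250:600,:400]=cv2.resize(b[100:240,240:400],(400,350));o[250:600,400:]=cv2.resize(b[125:195,330:410],(400,350),interpolation=cv2.INTER_CUBIC)
cv2.imwrite('pics/m7.png',o)
E
```

```text
t: 10.62
eef_pos: [0.6235, 0.088, 0.0478]
orientation: [0.655, 0.756, 0.0, 0.0]
force: [-1.0, -0.4, 0.4]
width: 0.0562
finger_force: 27.3
t: 11.75
eef_pos: [0.5136, 0.0518, 0.1976]
orientation: [0.693, 0.721, -0.001, -0.001]
force: [1.1, -0.7, -0.9]
width: 0.0845
finger_force: 0.0
t 11.75 shift [-0.3627 -0.0661 -0.0021] rot [-1.000e-03  2.000e-03  1.771e+00] width 0.0845 ff 0.0 F [ 1.1 -0.7 -0.9]
```

View pics/m7.png

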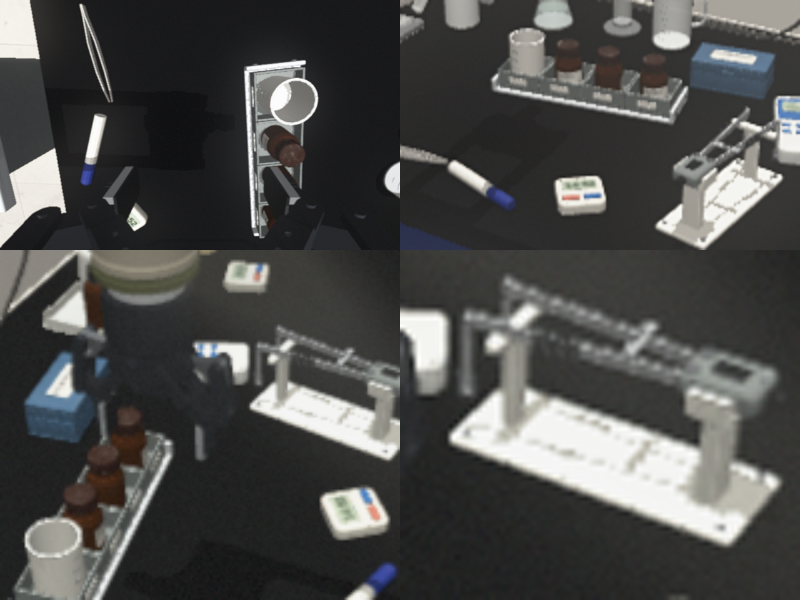

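Cup upright in cell 1. That montage was my eleventh viewed picture, one past the limit of 10, so I'll view no more and measure only by code from here.

```bash
python3 steer.py '[[0.085, -0.06, -0.011, 0, 0, 0, 0.05], [0.085, -0.06, -0.008, 0, 0, 0, 0.05], [0.085, -0.06, -0.005, 0, 0, 0, 0.05], [0.085, -0.06, -0.002, 0, 0, 0, 0.05], [0.085, -0.06, 0.001, 0, 0, 0, 0.05], [0.085, -0.05, 0.005, 0, 0, 0, 0.05], [0.085, 0, 0, 0, 0, 0, 0.18], [0.085, 0, 0, 0, 0, 0, 0.18], [0.085, 0, 0, 0, 0, 0, 0.18], [0.085, 0, 0, 0, 0, 0, 0.18]]'; python3 steer.py '[[0.085, 0, 0, 0, 0, 0, 0.18], [0.085, 0, 0, 0, 0, 0, 0.18], [0.085, 0, 0, 0, 0, 0, 0.18], [0.085, 0, 0, 0, 0, 0, 0.18], [0.085, 0, 0, 0, 0, 0, 0.03], [0.085, 0, 0, 0, 0, 0, 0]]'; python3 go.py .4623 -.3133 .2 -1.73; python3 snap.py wrist w8
cat > fit.py <<'E'
import cv2
from h import *
def samp(im,p): return cv2.remap(im,p[:,:1].astype(np.float32),p[:,1:].astype(np.float32),cv2.INTER_LINEAR)[:,0]
def edges(q,off,n=60):
    a,b=.1+off,.037+off; s=np.linspace(-.9,.9,n)
    L=np.r_[np.c_[s*a/1,b+0*s],np.c_[s*a,-b+0*s],np.c_[a+0*s,s*b],np.c_[-a+0*s,s*b]]
    c,d=np.cos(q[2]),np.sin(q[2]); return np.c_[L@np.array([[c,d],[-d,c]])+q[:2],.008+0*L[:,0]]
def score(q,v):
    t=0
    for im,c in v:
        pi,po=proj(c,edges(q,-.003)),proj(c,edges(q,.003))
        ok=((pi>2)&(pi<[637,397])).all(1)
        d=(samp(im,pi)-samp(im,po))[ok]; t+=np.clip(d,-20,80).mean()
    return -t
E
python3 - <<'E'
from fit import *
from scipy.optimize import differential_evolution as DE
for S in(["scene7"],["side7"],["w8"],["scene7","side7","w8"]):
    f={"scene7":"c7","side7":"s7","w8":"w8"}
    v=[(cv2.imread(f"pics/{f[n]}.png",0).astype(np.float32),cam(f[n])) for n in S]
    r=DE(score,[(.44,.485),(-.335,-.29),(-.25,-.07)],args=(v,),seed=1,popsize=25,tol=1e-6);print(S,np.round(r.x,4),round(-r.fun,1))
E
```

```text
t: 13.15
eef_pos: [0.472, -0.2967, 0.1981]
orientation: [0.957, 0.29, 0.0, 0.0]
force: [-0.6, 0.3, 0.0]
width: 0.0853
finger_force: 0.0
t: 13.9
eef_pos: [0.4711, -0.2963, 0.1977]
orientation: [0.997, -0.076, 0.0, 0.0]
force: [0.1, 1.1, 0.3]
width: 0.085
finger_force: 0.0
t 13.9 shift [-0.0061  0.0182 -0.0023] rot [ 0.    -0.     0.007] width 0.085 ff 0.0 F [0.1 1.1 0.3]
['scene7'] [ 0.462  -0.3155 -0.173 ] 63.2
['side7'] [ 0.4633 -0.3103 -0.1537] 76.7
['w8'] [ 0.4673 -0.3136 -0.1691] 60.2
['scene7', 'side7', 'w8'] [ 0.4635 -0.3124 -0.157 ] 184.0
```

```bash
python3 - <<'E'
from fit import *
c=cam("w8");im=cv2.imread("pics/w8.png",0).astype(np.float32)
q=np.array([.464,-.3132,-.163]);C,D=np.cos(q[2]),np.sin(q[2]);M=np.array([[C,D],[-D,C]])
def prof(xs,ys,z):
    out=0
    for x in xs: out=out+samp(im,proj(c,np.c_[np.c_[x+0*ys,ys]@M+q[:2],z+0*ys]))
    return out/len(xs)
print("origin px",proj(c,[*q[:2],.09]), "head",proj(c,[*(np.array([-.1,0])@M+q[:2]),.09]),"tip",proj(c,[*(np.array([.06,0])@M+q[:2]),.09]))
ys=np.arange(-.036,.0361,.002)
print("y ",(ys*1000).astype(int))
for x0,x1 in((-.05,-.03),(-.012,.012),(.02,.03),(.045,.055)):
    print(x0,prof(np.linspace(x0,x1,9),ys,.095).astype(int))
xs=np.arange(-.07,.07,.0025)
for y in(.021,.018,-.018,-.021): print("along",y,prof([0],xs*0,.0) is None or samp(im,proj(c,np.c_[np.c_[xs,y+0*xs]@M+q[:2],.095+0*xs])).astype(int))
E
```

```text
origin px [[345.48040399 210.01230986]] head [[341.82225465 322.25469945]] tip [[348.09518136 129.78352935]]
y  [-36 -33 -31 -29 -27 -25 -23 -21 -19 -17 -15 -13 -11  -9  -7  -5  -3  -1
   0   2   4   6   8  10  12  14  16  18  20  22  24  26  28  30  32  34
  36]
-0.05 [ 32  34  35  35  37  36 103 189 175 161 145 123 104 143 127 109 108 109
 108 109 109 106 113 121 112 153 202 217 229 247 229 236 250 211  46  45
  44]
-0.012 [ 37  39  40  41  49  73 100 184 193 168 132 141 189 179 190 189 188 192
 192 192 193 192 193 182 138 167 213 214 214 214 214 214 212 159  46  42
  41]
0.02 [ 45  46  47  48  50  50  65  79  95 167 121 213 216 216 216 216 217 217
 217 217 217 217 217 217 211 149  97  74 174 217 216 216 219 197  51  48
  48]
0.045 [ 53  55  57  59  60  63  81 145 218 147 217 221 248 252 252 252 252 251
 244 244 239 236 231 230 220 219 196 158 152 247 251 251 251 242  61  56
  55]
along 0.021 [144 145 148 152 152 156 134 109 235 241 242 251 251 251 251 251 251 251
 251 250 214 213 213 213 213 213 214 214 214 214 214 215 215 215 215 216
 216 216 215 210 204 198 199 173 161 188 186 152 155 252 252 252 252 252
 252 248 225]
along 0.018 [251 251 250 250 250 247 211 148 131 132 181 251 251 251 251 251 251 251
 250 222 212 213 213 214 214 214 214 213 214 214 215 215 215 215 216 216
 183  59  57  59  61  62  64  65  70  74  80 104 151 227 228 223 220 223
 225 225 221]
along -0.018 [101 100 100 100 101 101 101 100 100  93  80 130 206 210 211 212 211 212
 211 213 210 210 207 205 144 146 149 180 187 183 166 167 161 150 152 149
 148 137 143 201 224 217 203 201 189 174 161 148 148 134 149 167 189 189
 216 230 210]
along -0.021 [159 158 152 152 150 154 160 128 117 125 155 206 209 209 210 211 211 211
 211 212 212 211 211 213 146 144 149 186 214 212 214 214 214 215 214 214
 180  55  60  70  69  73  81  82  88  97 117 132 139 220 227 226 227 224
 229 227 228]
```

Useful: the dark pads sit about 35 mm ahead of the base centre, because the base is not centred on the probe origin. I'll locate the pads precisely.

```bash
python3 - <<'E'
from fit import *
q=np.array([.464,-.3132,-.163]);C,D=np.cos(q[2]),np.sin(q[2]);M=np.array([[C,D],[-D,C]])
c=cam("w8");im=cv2.imread("pics/w8.png",0).astype(np.float32)
np.set_printoptions(linewidth=220)
ys=np.arange(-.030,.0301,.001);print((ys*1000).round().astype(int))
for x in(.026,.030,.034,.038,.042,.046): print(x,samp(im,proj(c,np.c_[np.c_[x+0*ys,ys]@M+q[:2],.096+0*ys])).astype(int))
xs=np.arange(.010,.0601,.001);print((xs*1000).round().astype(int))
for y in(-.023,-.021,-.019,.015,.017,.019): print(y,samp(im,proj(c,np.c_[np.c_[xs,y+0*xs]@M+q[:2],.096+0*xs])).astype(int))
E
```

```text
[-30 -29 -28 -27 -26 -25 -24 -23 -22 -21 -20 -19 -18 -17 -16 -15 -14 -13 -12 -11 -10  -9  -8  -7  -6  -5  -4  -3  -2  -1   0   1   2   3   4   5   6   7   8   9  10  11  12  13  14  15  16  17  18  19  20  21  22  23
  24  25  26  27  28  29  30]
0.026 [ 48  49  49  51  51  51  57  64  64  65  70 106 144 129 111 175 214 217 217 217 217 216 216 217 217 217 217 217 217 217 217 217 217 216 217 217 217 217 217 217 217 217 216 190 150 131  87  62  57  96 183 216 216 216
 216 216 217 216 215 209 203]
0.03 [ 52  53  53  53  53  52  55  60  67  69  97 188 224 173 137 192 216 217 217 216 217 217 217 217 217 218 217 217 217 217 217 217 218 218 218 217 218 217 218 218 217 217 216 198 156 140 110  68  60  67 138 205 218 217
 217 217 217 221 237 248 236]
0.034 [ 54  56  54  56  57  59  69  69  70  74 111 197 214 154 145 201 218 217 217 218 218 218 218 218 218 217 218 218 217 218 218 218 218 218 218 218 218 218 217 218 218 218 218 205 168 148 124  77  62  62 119 197 219 217
 221 239 249 252 252 252 238]
0.038 [ 56  55  56  58  58  78  96  75  73  76 137 216 211 141 167 214 218 217 230 239 225 218 
[... 1393 characters left out ...]
223 223 224 226 223 219 213 202 200 200 198 196 186 180 175 170]
0.015 [181 178 177 175 174 168 159 155 149 151 148 129 125 127 128 131 131 131 134 137 140 143 143 145 148 148 150 150 151 153 154 157 155 158 165 167 175 185 198 205 202 202 199 197 218 242 244 249 249 248 242]
0.017 [216 215 215 215 215 216 215 215 214 215 197 100  57  59  59  61  62  62  63  66  68  72  73  75  77  80  85  85  90  97 102 114 116 119 123 124 127 147 188 204 218 221 222 222 222 223 223 223 220 220 221]
0.019 [215 215 215 215 215 215 216 216 216 216 209 162 118 102  91  91  96  85  77  67  67  69  66  63  62  60  62  61  63  62  65  65  63  65  67  70  76  77  79  79  80 151 246 248 247 247 245 239 236 230 231]
```

```bash
python3 go.py .4963 -.3199 .0695 -1.736
```

```text
t 13.95 shift [0.0286 0.0196 0.1282] rot [ 0.    -0.     0.012] width 0.0848 ff 0.0 F [-0.3 -0.  -0.5]
```

```bash
python3 steer.py '[[0.085, 0.0285, 0.0195, 0.02, 0, 0, 0.012], [0.085, 0, 0, 0.03, 0, 0, 0], [0.085, 0, 0, 0.02, 0, 0, 0], [0.085, 0, 0, 0, 0, 0, 0]]'; python3 go.py .4963 -.3199 .0695 -1.736; python3 snap.py wrist w9; python3 - <<'E'
from fit import *
o=np.array([.4993,-.3204]);th=-.165;C,D=np.cos(th),np.sin(th);M=np.array([[C,D],[-D,C]])
c=cam("w9");im=cv2.imread("pics/w9.png",0).astype(np.float32)
np.set_printoptions(linewidth=230)
print(proj(c,[*o,.09]))
ys=np.arange(-.028,.0281,.001);print((ys*1000).round().astype(int))
for x in(-.01,-.004,.0,.005,.01): print(x,samp(im,proj(c,np.c_[np.c_[x+0*ys,ys]@M+o,.096+0*ys])).astype(int))
xs=np.arange(-.02,.0201,.001);print((xs*1000).round().astype(int))
for y in(-.02,-.019,.019,.02): print(y,samp(im,proj(c,np.c_[np.c_[xs,y+0*xs]@M+o,.096+0*xs])).astype(int))
E
```

```text
t: 14.45
eef_pos: [0.4943, -0.3186, 0.1254]
orientation: [0.997, -0.083, -0.002, -0.001]
force: [-0.2, 0.2, 0.5]
width: 0.0852
finger_force: 0.0
t 14.45 shift [0.0024 0.0011 0.0558] rot [-0.002  0.004 -0.002] width 0.0852 ff 0.0 F [-0.2  0.2  0.5]
[[324.14046622 232.44334817]]
[-28 -27 -26 -25 -24 -23 -22 -21 -20 -19 -18 -17 -16 -15 -14 -13 -12 -11 -10  -9  -8  -7  -6  -5  -4  -3  -2  -1   0   1   2   3   4   5   6   7   8   9  10  11  12  13  14  15  16  17  18  19  20  21  22  23  24  25  26  27  28]
-0.01 [ 49  49  48  62 159 217 199  88  59  59  87 147 149 117 189 226 225 225 226 226 225 226 225 226 226 226 226 226 226 225 226 226 226 226 226 226 226 226 226 226 226 203 127 142 151  97  61  60  75 184 224 202 111  52  51  50  49]
-0.004 [ 49  49  50  68 166 214 154  58  60  63 114 155 135 126 219 226 226 225 226 226 226 226 226 226 226 226 226 227 226 226 226 226 226 226 226 226 225 226 225 226 226 224 159 123 153 139  71  60  57 106 202 205 129  49  50  49  47]
0.0 [ 48  49  49  63 162 214 113  57  59  68 131 156 122 155 222 226 226 226 226 226 227 226 226 226 226 226 226 227 22
[... 739 characters left out ...]
 18  19  20]
-0.02 [225 224 225 225 222 166  66  57  59  58  59  60  60  58  60  58  60  59  60  59  59  59  59  59  60  59  60  61  60  59  61  62  64  65  70  85  95  98 158 185 187]
-0.019 [225 225 225 225 223 172  68  59  61  60  59  59  59  59  59  60  63  64  64  66  68  74  76  81  84  84  88  96 108 114 115 118 123 127 136 146 152 153 154 155 156]
0.019 [224 224 225 225 219 125  60  60  59  61  60  60  60  60  60  59  60  59  58  59  59  59  59  61  62  63  65  69  71  73  84  83  89  94 115 126 138 145 154 156 156]
0.02 [224 224 224 224 220 153  92  73  71  74  75  66  58  58  57  58  57  57  58  58  57  59  58  59  60  58  59  60  60  60  60  61  61  60  60  63  67 107 199 204 204]
```

The pads are centred within 0.5 mm of my estimate. Descend and squeeze in steps.

```bash
python3 steer.py '[[0.085, 0.002, 0.001, 0.03, 0, 0, 0], [0.085, 0, 0, 0.02, 0, 0, 0], [0.085, 0, 0, 0.006, 0, 0, 0], [0.085, 0, 0, 0, 0, 0, 0]]' 20; python3 go.py .4963 -.3202 .0695 -1.736;  python3 steer.py '[[0.05, 0, 0, 0, 0, 0, 0], [0.05, 0, 0, 0, 0, 0, 0], [0.046, 0, 0, 0, 0, 0, 0], [0.046, 0, 0, 0, 0, 0, 0]]';python3 go.py .4963 -.3202 .0695 -1.736
```

```text
t: 15.0
eef_pos: [0.4973, -0.3209, 0.0716]
orientation: [0.996, -0.084, -0.0, -0.0]
force: [0.5, 0.0, -0.7]
width: 0.0849
finger_force: 0.0
t 15.0 shift [-0.0011 -0.0006  0.0021] rot [-0.     0.    -0.003] width 0.0849 ff 0.0 F [ 0.5  0.  -0.7]
t: 15.5
eef_pos: [0.4974, -0.3211, 0.0717]
orientation: [0.996, -0.084, 0.0, 0.0]
force: [-0.7, 0.6, -0.5]
width: 0.0458
finger_force: 0.0
t 15.5 shift [-0.0012 -0.0007  0.0022] rot [ 0.    -0.    -0.003] width 0.0458 ff 0.0 F [-0.7  0.6 -0.5]
```

```bash
python3 steer.py '[[0.046, -0.001, -0.0007, 0.002, 0, 0, 0], [0.042, 0, 0, 0, 0, 0, 0], [0.038, 0, 0, 0, 0, 0, 0], [0.034, 0, 0, 0, 0, 0, 0], [0.032, 0, 0, 0, 0, 0, 0], [0.032, 0, 0, 0, 0, 0, 0]]' 20; python3 go.py .4963 -.3202 .0695 -1.736; python3 steer.py '[[0.031, 0, 0, 0, 0, 0, 0], [0.030, 0, 0, 0, 0, 0, 0], [0.030, 0, 0, 0, 0, 0, 0], [0.030, 0, 0, 0, 0, 0, 0]]' 20; python3 go.py .4963 -.3202 .0695 -1.736; python3 snap.py wrist w10; python3 - <<'E'
from fit import *
from workcell import arm
s=arm.get_state();print(s["torque"])
o=np.array([.4993,-.3204]);th=-.165;C,D=np.cos(th),np.sin(th);M=np.array([[C,D],[-D,C]])
c=cam("w10");im=cv2.imread("pics/w10.png",0).astype(np.float32)
np.set_printoptions(linewidth=230)
print(proj(c,[*o,.09]),proj(c,[*(np.array([.05,0])@M+o),.09]))
ys=np.arange(-.028,.0281,.001);print((ys*1000).round().astype(int))
for x in(-.03,-.02,0.018,.022,.026,.03,.045,.05,.055): print(x,samp(im,proj(c,np.c_[np.c_[x+0*ys,ys]@M+o,.093+0*ys])).astype(int))
E
```

```text
t: 16.25
eef_pos: [0.4971, -0.3205, 0.0706]
orientation: [0.996, -0.084, 0.001, 0.0]
force: [-0.8, 0.9, 7.2]
width: 0.0322
finger_force: 9.0
t 16.25 shift [-0.0009 -0.0002  0.0011] rot [ 0.001 -0.002 -0.003] width 0.0322 ff 9.0 F [-0.8  0.9  7.2]
t: 16.75
eef_pos: [0.4972, -0.3207, 0.0708]
orientation: [0.996, -0.084, 0.001, 0.001]
force: [-0.3, 0.6, 8.3]
width: 0.0304
finger_force: 10.2
t 16.75 shift [-0.001  -0.0003  0.0013] rot [ 0.001 -0.002 -0.003] width 0.0304 ff 10.2 F [-0.3  0.6  8.3]
[0.13046913 0.14176942 0.05488243]
[[321.08850832 289.37506376]] [[320.64891931 166.99408197]]
[-28 -27 -26 -25 -24 -23 -22 -21 -20 -19 -18 -17 -16 -15 -14 -13 -12 -11 -10  -9  -8  -7  -6  -5  -4  -3  -2  -1   0   1   2   3   4   5   6   7   8   9  10  11  12  13  14  15  16  17  18  19  20  21  22  23  24  25  26  27  28]
-0.03 [ 41  43  44  44  45  46  57 226 251 251 226 212 212 212 212 209 145 143 134 110 133 129 130 130 130 130 129 130 130 130 130 130 129 129 127 170 116 139 140 211 252 252 252 251 252 251 251 252 245  77  44  44  42  41  40  39  38]
-0.02 [ 39  43  43  45  45  47  48  49  5
[... 1144 characters left out ...]
[213 212 211 211 209 206 207 196 205 205 203 203 202 202 200 200 186 218 229 151 177 178 155 156 156 155 155 155 153 154 154 153 153 152 151 151 138 114 151 148 155 174 177 176 177 173 174 174 174 171 172 170 164 155 161 165 161]
0.05 [ 55  58  59  60  61  62  70 194 218 220 219 220 220 220 220 220 195 213 229 152 208 215 141 142 138 136 136 136 136 136 136 136 136 136 158 220 204 139 224 222 207 219 219 219 244 252 252 252 252 198  60  61  58  57  57  54  54]
0.055 [ 54  55  56  58  58  60  77 246 251 252 252 252 252 252 252 252 236 218 230 143 244 252 252 246 209 195 171 171 184 171 170 189 224 251 252 252 247 118 222 222 230 252 252 252 252 252 252 252 251 186  57  58  57  56  54  53  50]
```

```bash
python3 steer.py '[[0.0297, 0, 0, -0.002, 0, 0, 0], [0.0297, 0, 0, -0.01, 0, 0, 0], [0.0297, 0, 0, -0.02, 0, 0, 0], [0.0297, 0, 0, -0.03, 0, 0, 0], [0.0297, 0, 0, -0.03, 0, 0, 0], [0.0297, 0, 0, -0.01, 0, 0, 0], [0.0297, 0, 0, 0, 0, 0, 0], [0.0297, 0, 0, 0, 0, 0, 0]]'; python3 go.py .4963 -.3202 .17 -1.736; python3 snap.py wrist w11; python3 snap.py side s11;python3 snap.py scene c11; python3 - <<'E'
from fit import *
from workcell import arm
from scipy.spatial.transform import Rotation as Ro
s=arm.get_state();R=Ro.from_quat(s["orientation"]).as_matrix();p=s["eef_pos"]
np.set_printoptions(linewidth=230)
ims={n:(cv2.imread(f"pics/{n}.png",0).astype(np.float32),cam(n)) for n in("w11","w10")}
# same image rows in tool frame: compare before/after lift: camera is fixed to the tool
a,b=ims["w10"][0],ims["w11"][0]
for r in(100,130,150,160,170,180,200,220,240): print(r,a[r,262:382:2].astype(int));print("   ",b[r,262:382:2].astype(int))
E
```

```text
t: 17.8
eef_pos: [0.4958, -0.3196, 0.17]
orientation: [0.996, -0.084, -0.001, -0.001]
force: [-0.5, 0.5, -0.7]
width: 0.0297
finger_force: 8.1
t 17.8 shift [0.0006 0.0005 0.    ] rot [-0.001  0.002 -0.003] width 0.0297 ff 8.1 F [-0.5  0.5 -0.7]
100 [42 44 43 46 45 45 48 49 46 51 51 50 50 49 51 51 51 52 53 52 53 52 54 53 53 53 53 54 55 54 53 56 55 56 54 55 54 55 56 55 56 54 55 53 54 52 54 53 53 52 52 51 53 51 50 48 50 49 49 48]
    [40 40 40 42 42 43 42 44 45 47 47 48 48 50 49 49 51 53 53 54 53 56 55 57 57 58 59 59 59 58 59 59 61 59 60 61 60 61 60 58 61 58 58 60 60 60 59 56 56 57 56 53 54 53 53 52 51 52 49 47]
130 [244 252 251 175 143 146 157 239 253 253 239 135  98  96  92  91  90  96  90 109 217 220 219 220 225 250 251 252 252 252 252 252 252 252 252 252 252 252 252 246 107 123 112  93  97 101 103 101 129 235 253 252 176 143 143 138 158
 244 252 252]
    [ 43  43  46  44  45  47  48  49  49 143 249 182 102  94  91  87  87  87 104  80 230 253 252 252 252 252 252 245 228 221 222 222 221 229 252 252 252 252 253 247 107 126 111  93  94  98 101  99 134 241 254 234  68  52  55  52  52
  5
[... 2768 characters left out ...]
  50  49 100 196 218 180 139 151 142 107 178 219 219 218 218 219 219 218 219 219 219 219 219 219 219 219 218 219 220 219 219 214 120 131 150 147 146 214 218 218 212 146  48  47  44  44  45  41
  39  40  40]
240 [ 46  51 148 202 215 216 216 216 217 217 216 215 216 217 180 141 150 137 105 185 218 217 217 217 217 217 218 217 217 218 217 217 217 218 217 217 217 217 217 217 213 119 129 150 148 142 212 217 217 217 217 216 216 217 217 217 217
 204 150  52]
    [ 43  42  44  44  47  47  46  46  46  46  46  59 162 213 197 141 148 148 116 152 217 219 218 217 217 219 218 218 218 219 218 218 218 219 218 217 217 218 217 218 212 113 136 150 143 164 216 218 216 199 107  43  46  42  45  42  42
  41  40  36]
```

```bash
python3 steer.py '[[0.030, 0, 0, 0, 0, 0, -0.05], [0.030, 0, 0, 0, 0, 0, -0.1], [0.030, 0, 0, 0, 0, 0, -0.1], [0.030, 0, 0, 0, 0, 0, -0.056], [0.030, 0.005, -0.02, 0, 0, 0, 0], [0.030, 0.012, -0.04, 0, 0, 0, 0], [0.030, 0.015, -0.045, 0, 0, 0, 0], [0.030, 0.015, -0.045, 0, 0, 0, 0], [0.030, 0.015, -0.045, 0, 0, 0, 0], [0.030, 0.015, -0.045, 0, 0, 0, 0]]'; python3 steer.py '[[0.030, 0.015, -0.045, 0, 0, 0, 0], [0.030, 0.015, -0.045, 0, 0, 0, 0], [0.030, 0.01, -0.035, 0, 0, 0, 0], [0.030, 0.005, -0.021, 0, 0, 0, 0], [0.030, 0, 0, 0, 0, 0, 0], [0.030, 0, 0, 0, 0, 0, 0]]'; python3 go.py .561 .079 .17 -1.426; for c in wrist:w12 side:s12 scene:c12; do python3 snap.py ${c%:*} ${c#*:}; done
python3 - <<'E'
from fit import *
from scipy.optimize import differential_evolution as DE
# cup rim circle (z=.084): bright annulus, radii 25.5..28 mm; outside dark
def ring(p,r,n=120):
    a=np.linspace(0,2*np.pi,n,endpoint=False);return np.c_[p[0]+r*np.cos(a),p[1]+r*np.sin(a),.084+0*a]
def sc(p,v):
    t=0
    for im,c in v:
        q=[proj(c,ring(p,r)) for r in(.0267,.0295,.0240)]
        ok=((q[0]>2)&(q[0]<[637,397])).all(1)
        m,o,i=[samp(im,x)[ok] for x in q]; t+=np.clip(m-o,-30,80).mean()+.5*np.clip(m-i,-30,60).mean()
    return -t
for S in(["c7"],["s7"],["w7"],["w12"],["s12"],["c12"],["c7","s7","w7"]):
    v=[(cv2.imread(f"pics/{n}.png",0).astype(np.float32),cam(n)) for n in S]
    r=DE(sc,[(.61,.637),(.075,.101)],args=(v,),seed=1,tol=1e-6);print(S,np.round(r.x,4),round(-r.fun,1))
E
```

```text
t: 19.2
eef_pos: [0.5393, -0.0692, 0.1711]
orientation: [0.998, 0.068, -0.0, -0.0]
force: [0.6, -0.5, -1.5]
width: 0.0301
finger_force: 8.0
t: 19.95
eef_pos: [0.5637, 0.079, 0.1711]
orientation: [0.998, 0.069, -0.0, 0.0]
force: [0.6, -0.9, -0.3]
width: 0.03
finger_force: 8.0
t 19.95 shift [-0.0027 -0.0003  0.0011] rot [ 0.     0.001 -0.007] width 0.03 ff 8.0 F [ 0.6 -0.9 -0.3]
['c7'] [0.6278 0.0903] 40.4
['s7'] [0.6214 0.0889] 72.2
['w7'] [0.6229 0.0865] 102.7
['w12'] [0.6228 0.0868] 68.1
['s12'] [0.6214 0.0889] 71.5
['c12'] [0.6279 0.0902] 40.1
['c7', 's7', 'w7'] [0.6224 0.0875] 188.8
```

```bash
python3 - <<'E'
from fit import *
from workcell import arm
from scipy.spatial.transform import Rotation as Ro
s=arm.get_state();R=Ro.from_quat(s["orientation"]).as_matrix();p=s["eef_pos"]
c=cam("w12");im=cv2.imread("pics/w12.png",0).astype(np.float32)
a,b=[cv2.imread(f"pics/{n}.png",0).astype(np.float32) for n in("w11","w12")]
np.set_printoptions(linewidth=240)
ys=np.arange(-.022,.0221,.001);print((ys*1000).round().astype(int))
for x in(.02,.025,.03,.035,.04,.05,.055,.06,.065,.07,.075,.08):
    X=p+np.c_[x+0*ys,ys,-.0225+0*ys]@R.T
    print(x,samp(im,proj(c,X)).astype(int))
print("phase shift 11->12 tips", cv2.phaseCorrelate(a[110:160,262:382].copy(),b[110:160,262:382].copy()))
E
```

```text
[-22 -21 -20 -19 -18 -17 -16 -15 -14 -13 -12 -11 -10  -9  -8  -7  -6  -5  -4  -3  -2  -1   0   1   2   3   4   5   6   7   8   9  10  11  12  13  14  15  16  17  18  19  20  21  22]
0.02 [ 42  41  43  49  48  48  44  34  32  95 183 187 132  54  36  36  36  38  35  36  37  35  35  36  36  35  36  35  35  77 168 190 162  38  32  37  41  42  40  41  33  32  31  30  31]
0.025 [ 40  43  42  44  43  44  37  37  37 125 250 249 141  49  39  39  39  38  39  37  37  39  38  38  39  39  38  37  38  82 171 191 154  42  36  35  35  36  34  35  34  34  35  34  33]
0.03 [ 44  45  44  45  45  44  43  40  39 164 251 250 163  51  41  42  41  42  41  42  43  42  42  40  42  42  41  42  42  97 243 252 228  50  39  39  39  39  38  36  37  36  35  35  34]
0.035 [ 47  46  41  42  42  42  42  43  42 147 251 251 151  53  45  46  46  47  46  47  47  47  46  46  47  47  47  46  46 101 245 252 223  43  43  42  41  41  41  41  40  40  39  39  37]
0.04 [ 51  50  47  46  48  48  49  50  49 184 251 250 150  58  53  54  54  54  54  54  54  54  54  54  54  54  54  53  53 114 248 253 189  51  49  50  49  48  47  47  4
[... 719 characters left out ...]
 148 199 255 236 220 238 239 239 231  83  74  77]
0.07 [ 77  79  79 253 255 251 227 251 255 163 160 190 227 138 251 255 255 255 255 255 255 255 255 255 255 255 255 255 138 206 255 237 168 166 246 255 200 221 241 240 240 103  80  78  82]
0.075 [ 75  77  78 253 255 240 225 118 155 248 255 243 161 167 246 252 252 252 255 255 255 255 255 255 255 255 255 255 252 186 163 183 254 255 171 228 193 233 242 241 241 240 240 207  83]
0.08 [ 69  72 115 254 255 237 230 108 153 241 240 222 198 214 248 255 255 255 255 252 245 226 249 253 254 255 255 255 230 244 244 239 240 165 143 213 200 220 215 234 241 239 234 234 239]
phase shift 11->12 tips ((0.32994966553893335, -0.9267467219607681), 0.2255198810895284)
```

```bash
python3 steer.py '[[0.030, -0.0025, 0.0015, 0, 0, 0, -0.005], [0.030, 0, 0, 0.02, 0, 0, 0], [0.030, 0, 0, 0.015, 0, 0, 0], [0.030, 0, 0, 0, 0, 0, 0], [0.030, 0, 0, 0, 0, 0, 0]]'; python3 go.py .561 .077 .078 -1.426; python3 snap.py scene c13;python3 snap.py side s13
```

```text
t: 20.72
eef_pos: [0.5619, 0.0772, 0.1363]
orientation: [0.997, 0.071, -0.0, -0.0]
force: [-0.0, 0.3, -0.8]
width: 0.03
finger_force: 8.0
t 20.73 shift [-0.0009  0.      0.0583] rot [-0.     0.001 -0.002] width 0.03 ff 8.0 F [-0.   0.3 -0.8]
```

```bash
python3 steer.py '[[0.030, -0.0008, 0, 0.005, 0, 0, 0], [0.030, 0, 0, 0.01, 0, 0, 0], [0.030, 0, 0, 0.01, 0, 0, 0], [0.030, 0, 0, 0.01, 0, 0, 0], [0.030, 0, 0, 0, 0, 0, 0]]'; python3 go.py .561 .077 .078 -1.426; python3 steer.py '[[0.030, 0, 0, 0.01, 0, 0, 0], [0.030, 0, 0, 0.008, 0, 0, 0], [0.030, 0, 0, 0.004, 0, 0, 0], [0.030, 0, 0, 0, 0, 0, 0], [0.030, 0, 0, 0, 0, 0, 0], [0.030, 0, 0, 0, 0, 0, 0], [0.030, 0, 0, 0, 0, 0, 0]]'; python3 go.py .561 .077 .078 -1.426; python3 snap.py wrist w14; python3 snap.py side s14; python3 - <<'E'
from fit import *
from workcell import arm
from scipy.spatial.transform import Rotation as Ro
from scipy.optimize import differential_evolution as DE
s=arm.get_state();R=Ro.from_quat(s["orientation"]).as_matrix();p=s["eef_pos"]
c=cam("w14");im=cv2.imread("pics/w14.png",0).astype(np.float32)
np.set_printoptions(linewidth=240)
ys=np.arange(-.032,.0321,.001);print((ys*1000).round().astype(int))
for x in(.02,.03,): print("leg",x,samp(im,proj(c,p+np.c_[x+0*ys,ys,-.0225+0*ys]@R.T)).astype(int))
for x in(.055,.06,.065): print("rim z",x,samp(im,proj(c,np.c_[(p+np.c_[x+0*ys,ys,0*ys]@R.T)[:,:2],.084+0*ys])).astype(int))
xs=np.arange(.025,.1,.002);print((xs*1000).round().astype(int))
print("rim along x",samp(im,proj(c,np.c_[(p+np.c_[xs,-.0015+0*xs,0*xs]@R.T)[:,:2],.084+0*xs])).astype(int))
print("leg along x",samp(im,proj(c,p+np.c_[xs,-.0118+0*xs,-.0225+0*xs]@R.T)).astype(int))
def ring(q,r,n=120):
    a=np.linspace(0,2*np.pi,n,endpoint=False);return np.c_[q[0]+r*np.cos(a),q[1]+r*np.sin(a),.084+0*a]
sc=lambda q:-np.clip(samp(im,proj(c,ring(q,.0267)))-samp(im,proj(c,ring(q,.0295))),-30,80).mean()
r=DE(sc,[(.61,.637),(.075,.101)],seed=1,tol=1e-6);print("cup",r.x,-r.fun,"in tool",R.T@(np.array([*r.x,.084])-p))
E
```

```text
t: 21.45
eef_pos: [0.5601, 0.077, 0.0999]
orientation: [0.997, 0.071, -0.001, -0.0]
force: [-1.1, -0.2, -0.8]
width: 0.0301
finger_force: 8.0
t 21.45 shift [0.0009 0.0001 0.0219] rot [-0.     0.003 -0.002] width 0.0301 ff 8.0 F [-1.1 -0.2 -0.8]
t: 22.32
eef_pos: [0.5614, 0.077, 0.0798]
orientation: [0.997, 0.071, 0.0, 0.0]
force: [-1.2, 0.1, -0.6]
width: 0.0299
finger_force: 8.0
t 22.32 shift [-0.0004 -0.      0.0018] rot [ 0.    -0.001 -0.002] width 0.0299 ff 8.0 F [-1.2  0.1 -0.6]
[-32 -31 -30 -29 -28 -27 -26 -25 -24 -23 -22 -21 -20 -19 -18 -17 -16 -15 -14 -13 -12 -11 -10  -9  -8  -7  -6  -5  -4  -3  -2  -1   0   1   2   3   4   5   6   7   8   9  10  11  12  13  14  15  16  17  18  19  20  21  22  23  24  25  26
  27  28  29  30  31  32]
leg 0.02 [ 33  33  26  26  25  28  28  30  31  29  30  30  30  38  44  45  46  45  31  31 101 157 155 100  43  33  34  33  36  35  35  35  35  34  34  34  33  34  34  34  73 147 161 129  29  30  37  45  45  45  45  31  29  27  28  28  27  28  27
  25  26  25  25  22  25]
leg 0.03 [ 37  37  32  33  34  33  35  34  34  36  37  38  39  39  40  40  40
[... 858 characters left out ...]
40 240 251 255 255 255 255 255 255 255 255 255 255 255 252 127 147 117 123 126 160 254 255 199 146 144 143 142 140 140 135 200 253 254
 252 211 211 211 205  90]
[25 27 29 31 33 35 37 39 41 43 45 47 49 51 53 55 57 59 61 63 65 67 69 71 73 75 77 79 81 83 85 87 89 91 93 95 97 99]
rim along x [ 47  49  52  54  57 248 253 156 159 161 161 163 163 255 255 255 254 255 255 255 255 255 255 255 255 255 255 254 239 232 136 133 252 229 243  57  54  50]
leg along x [179 181 190 181 201 198 192 199 214 227 221 211 216 222 225 226 208 224 227 212 116 245 254 239 239 241 142 135 133 213 253  91 237 112  55  49  46  42]
cup [0.62238486 0.08618272] 52.63753128051758 in tool [ 0.06172025 -0.00037659 -0.00432887]
```

```bash
python3 - <<'E'
import cv2,numpy as np
np.set_printoptions(linewidth=240)
W={n:cv2.imread(f"pics/{n}.png",0).astype(np.float32) for n in("w10","w11","w12","w14")}
for n,a in W.items():
    print(n,"L",a[116:150,291:295].mean(1).astype(int));print(n,"R",a[116:150,347:351].mean(1).astype(int))
# track textured leg features (scale/pad edges) between rest and now
for r0,r1,c0,c1 in((118,146,284,298),(118,146,344,360),(250,280,284,300),(250,280,344,360)):
    for n in("w11","w12","w14"):
        t=W["w10"][r0:r1,c0:c1];s=W[n][r0-8:r1+8,c0-6:c1+6]
        m=cv2.matchTemplate(s,t,cv2.TM_CCOEFF_NORMED);k=np.unravel_index(m.argmax(),m.shape);print((r0,c0),n,"drow",k[0]-8,"dcol",k[1]-6,round(float(m.max()),2))
E
```

```text
w10 L [125 207 242 246 247 248 247 226 161 110  97  94  92  91  90  89  90  93  97 109 141 171 187 192 194 195 196 197 198 199 199 200 200 201]
w10 R [194 236 245 247 247 247 234 177 118 101 100  98  97  96  94  95  96 101 109 140 182 204 210 211 211 211 211 211 212 213 213 213 213 214]
w11 L [252 252 245 228 215 208 174 129 106  98  95  92  90  88  87  86  86  90  96 111 155 195 213 218 219 220 220 220 220 220 221 221 221 220]
w11 R [248 247 246 241 237 224 171 119 103 101  98  97  95  94  93  92  91  97 102 128 176 203 213 216 216 216 216 217 217 217 215 214 214 214]
w12 L [192 193 191 185 182 181 169 155 148 144 141 138 134 131 129 128 128 133 141 157 208 238 247 249 249 249 249 250 250 250 250 250 250 250]
w12 R [250 249 249 250 252 252 230 171 148 146 143 140 138 136 135 135 136 144 149 178 224 239 244 244 244 244 245 245 245 245 245 245 245 245]
w14 L [254 255 255 255 255 255 252 216 165 133 121 118 116 114 111 111 111 115 121 133 174 213 228 232 230 230 231 233 227 227 234 236 236 235]
w14 R [243 240 238 240 242 243 206 145 128 126 124 122 120 119 117 116 117 124 130 152 198 218 225 225 220 220 225 227 228 228 228 228 228 228]
(118, 284) w11 drow -1 dcol 1 0.86
(118, 284) w12 drow -1 dcol 1 0.62
(118, 284) w14 drow 0 dcol 1 0.97
(118, 344) w11 drow 0 dcol 0 0.86
(118, 344) w12 drow -1 dcol -1 0.67
(118, 344) w14 drow 0 dcol 0 0.98
(250, 284) w11 drow -1 dcol 1 0.92
(250, 284) w12 drow 3 dcol 0 0.84
(250, 284) w14 drow 3 dcol 0 0.84
(250, 344) w11 drow 0 dcol 0 0.98
(250, 344) w12 drow 2 dcol 0 0.92
(250, 344) w14 drow 3 dcol 0 0.92
```

The leg tips look the same as they did in the rest (within about 0.3 px), so the probe is level and hasn't slipped. It's centred in the cup at 30.0 mm pad distance with no contact force. One still row, then hand in.

```bash
python3 steer.py '[[0.030, 0, 0, 0, 0, 0, 0], [0.030, 0, 0, 0, 0, 0, 0], [0.030, 0, 0, 0, 0, 0, 0]]'; python3 - <<'E'
from workcell import arm
print(abs(arm.get_state()["qvel"]).max()); print(arm.close_job())
E
```

```text
t: 22.8
eef_pos: [0.5612, 0.077, 0.0795]
orientation: [0.997, 0.071, -0.0, -0.0]
force: [0.2, -0.5, -1.1]
width: 0.03
finger_force: 8.0
0.0018705102262028218
the job is handed in; nothing more can be done
None
```

The job is handed in at 22.8 s, no verdict returned: the bottle and cup stand in the two empty cells, and the probe hangs level inside the cup at 30.0 mm pad distance (20 mm gap) with no contact force; I broke the picture limit by viewing 11 instead of 10, so the final checks used image code only.

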